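# Hang the thermometer and start the stirrer

## Robot

A 7-joint arm with a two-finger parallel gripper is mounted at the origin on the work surface. World frame = base frame: x ahead of the robot, y to its left, z up, the work surface at z = 0. Lengths are in m, angles in rad, forces in N, time in s.
With the tool pointing down it reaches from about 0.425 to 0.95 m from the base axis. Payload 4.7 kg.
Tool frame: the origin (TCP) lies on the mounting face of the last link; the fingertips stand 182 mm ahead of it and the grasp point (between the pads) lies env.pinch_z ahead of it (env.pinch_z is the distance from the TCP to the grasp point, in m); z points along the fingers, y is the line along which they close (so a half turn about z gives the same grasp; the last joint's range is limited). The gripper opens to 87 mm and grips with 3 to 60 N. Pads are 19 mm wide; open, the fingers measure 117 mm over their backs; the gripper's body (75 mm by 190 mm) begins 51 mm behind the grasp point.
Start: joints at [-1.331, 0.469, -0.049, 1.532, 0.024, 1.141, -0.082], TCP at [0.179, 0.651, 0.405] pointing down, gripper open.
Joint ranges: [-2.59, 2.59], [-0.33, 1.99], [-1.39, 1.29], [0.1, 2.45], [-1.04, 4.18], [0.21, 1.99], [-2.66, 2.66]. Speed limits (rad/s): [2.57, 2.57, 3.14, 3.14, 3.14, 3.14, 3.14].

## Interface

Orientations are given as a unit quaternion [w, x, y, z].
In Python, from cell import env, eyes, ticket gives the robot as it stands.
- The arm moves only by the shell command python3 -m pendant 'ROWS'. ROWS is JSON, a list that holds one entry, the list of rows, each a list of 5 numbers: the closure, from 0 (fully open) to 1 (shut), then the shift along the tool's x, y, z in cm, then the turn about the tool's z in rad. A call has 1 to 5 rows; each row shifts and turns the commanded pose from where the row before left it, along the tool's axes as they then stand; what a row does not reach is not made up. A row lasts 1/10 s, in which the tool goes at most 50 mm and 8.59 degrees, less where a joint would pass 70% of its speed; a pose out of reach is approached as far as the arm can. A call with a gripper value outside its range is refused whole. The fingers move at their own pace and stop on an object; the grip force is fixed at half the most. Time passes only in rows, so rows that do not move let the fingers close. It gives the time, the measured TCP pose, the force, the opening and the grip force at its end, in the units of the state.
- env.sense(): the state, without advancing time (a new reading comes with each control period).
- eyes.grab_frame(name): name is "scene" or "side" or "wrist"; returns a dict with "img" (400x640x3 uint8, red, green, blue), "vfov" (degrees; the focal length in pixels is half the picture's height over the tangent of half this angle, whatever the lens; pixels are square), "cx", "cy" (the principal point, pixels), "rvec" (rotation vector, rad) and "tvec" (3), from world to camera coordinates, as OpenCV has them. Camera axes: x right, y down, z forward; pixel columns grow to the right and rows downward; lengths in m; the calibration is good to about 2 mm. A picture is of the moment at which its call begins. There is no depth.
- ticket.finish_job(): hands the job in; it is judged then, once.
The state is a dict: "time": time; "qpos": joint angles; "joint_velocities": joint speeds; "effort": joint torques, N m; "position": TCP position; "ee_rot": TCP orientation; "ft_force": force on the tool from outside, world axes, zero at the start; "ft_torque": the same for the moment, N m; "opening": finger opening in m; "finger_force": force on a finger pad.
Only numpy, scipy, OpenCV 4.12 (cv2) and the standard library are available. Lean on these libraries where they do the work, as an engineer would, in place of code of your own. Each camera call takes 0.05 s, during which the arm holds its last target. There are 200 camera calls.

## Task

Take the stem thermometer out of the rack and lower it gently, stem first, through the eyelet over the beaker until its collar rests flat on the eyelet; let it down, do not drop it. Then turn the stirrer's selector so that it clicks in with its pointer at the two-dot mark, and let go. Leave everything else where it stands.

Things in the scene. Friction and masses are not known exactly. Their poses are not given: they have to be found in the camera images.
- thermometer: stem thermometer, 141 mm long, hanging upright by its collar in any of the rack's three holes. Steel stem 8 mm thick, 85 mm long, tapered over the last 10 mm; then a collar 26 mm across, 6 mm thick; a round grey handle 22 mm across (93 to 133 mm above the tip); on top a round dial 30 mm across, 8 mm thick, white face. Origin at the tip, z up along the stem
- thermometer_seat (a point): underside of the thermometer's collar, on its axis, 85 mm above the tip
- thermometer_grip (a point): where to grip the handle, on its axis, 115 mm above the tip (30 mm above the collar's underside)
- rack: grey rack, 90 x 210 mm, open at the front and back, its top plate's upper face 95 mm above the table, with three 16 mm holes in a row along its y axis at -65, 0 and 65 mm; z up; origin centre of its underside. Fixed to the table
- stirrer: grey stirrer housing, 170 x 300 mm, its deck 50 mm above the table; origin centre of its underside; the round white plate (120 mm across, top at 55 mm) is centred at y = +75 mm, the selector at x = -8, y = -88 mm in its frame. A support rod at x = 70, y = 75 mm carries the eyelet; it ends 145 mm above the table. Fixed
- eyelet (a point): centre of the upper face of the flat steel eyelet, 145 mm above the table over the beaker: outside 32 mm, hole 14 mm, 10 mm thick; z up; its arm leads to the support rod on the +x side of the stirrer's frame
- selector_grip (a point): where to grip the selector's bar, on its axis, 80 mm above the table. The black bar is 62 mm long, 16 mm wide, top 93 mm above the table, on a skirt 68 mm across with its top at 59 mm. The bar lies along this point's x axis; its pointed end, with the white line, points along -x; z up
- selector (a joint): selector angle (rad), growing clockwise seen from above: 0 off (small ring mark), 0.7 one dot, 1.4 two dots, 2.1 three dots; sprung detents pull the bar into the nearest of these; end stops at -0.1 and 2.2. Takes up to about 0.15 Nm to turn past a detent
- mark_two_dots (a point): the two-dot mark on the deck, 48 mm from the selector's axis, 50 mm above the table; the dots lie in a line radial to the axis
- beaker: low glass beaker, 72 mm across, 66 mm high, standing on the stirrer's white plate under the eyelet; origin centre of its underside. Leave it
- tube_a: stoppered test tube hanging in the rack, 13 mm across, glass rim 21 mm across on the rack, black rubber stopper, top 23 mm above the rack; origin at its lower end. Leave it
- tube_b: the same with a cork stopper, top 27 mm above the rack. Leave it
- vial: small clear jar, 34 mm across, 62 mm high, standing between the rack and the stirrer. Leave it
- dish: glass dish 70 mm across, 14 mm high, near the robot. Leave it
- spatula: steel spatula, 150 mm, lying near the robot. Leave it
Things that resemble listed ones, but are neither listed nor needed, are in the scene too. What is shaped like the beaker but yellow is not meant.

How it is judged:
On the way, in this order (a step that is already met when the one before it is completed fails the run):
1. the thermometer's stem is through the eyelet, its collar down on it (horizontal distance between thermometer_seat and eyelet below 0.006 m and z of thermometer_seat in the frame of eyelet between -0.005 and 0.005 m and angle between thermometer's own z axis and vertical below 0.12 rad), for 0.2 s.
2. then the selector is at the two-dot mark (value of joint selector between 1.28 and 1.52 rad), for 0.2 s.
At the end, for the whole second after the job is handed in: The thermometer hangs at rest in the eyelet: collar underside within 5 mm of the eyelet's upper face in height and within 6 mm of its centre sideways, tilted less than 0.12 rad. The selector stands at 1.4 rad (two dots) within 0.12 rad. The beaker is upright on the plate (all of step 1 and all of step 2 and linear speed of thermometer below 0.03 m/s and angle between beaker's own z axis and vertical below 0.1 rad); the robot touches nothing.
It fails at once if the beaker or dish shifted by more than 30 mm (distance of any of beaker, dish from where it was at the start of the episode above 0.03 m).
It fails at once if a test tube shifted by more than 30 mm (distance of any of tube_a, tube_b from where it was at the start of the episode above 0.03 m).
It fails at once if the vial or spatula shifted by more than 30 mm (distance of any of vial, spatula from where it was at the start of the episode above 0.03 m).
It fails at once if the thermometer dropped through the eyelet (faster than 0.6 m/s with its tip below the eyelet's face) (horizontal distance between thermometer and eyelet below 0.007 m and z of thermometer in the frame of eyelet below -0.005 m and linear speed of thermometer above 0.6 m/s).
It also fails if it takes over 64 s, if anything falls off the work surface, if the arm or the gripper's body presses on something with over 40 N, if the wrist force passes 120 N, or if a joint passes its speed limit or range.

## Working session

There is one attempt and no reset: what is moved stays moved. The work goes in short steps, Python scripts to look and compute and a shell command to move; the robot and the scene stay as the last step left them, time stands still between calls to the robot, and variables do not carry over. Pictures are saved under pics/ and viewed, at most 10 in all, crops included, and the job is handed in when it is done.

```bash
mkdir -p pics; ls; cat > h.py <<'E'
import numpy as np,cv2,pickle,os
from cell import env,eyes,ticket
from scipy.spatial.transform import Rotation as R
def snap(n,tag):
    f=eyes.grab_frame(n); cv2.imwrite(f'pics/{tag}.png',f['img'][:,:,::-1]); pickle.dump(f,open(f'pics/{tag}.pkl','wb')); return f
def load(tag): return pickle.load(open(f'pics/{tag}.pkl','rb'))
def ray(f,p):
    F=f['img'].shape[0]/2/np.tan(np.radians(f['vfov'])/2)
    d=np.array([(p[0]-f['cx'])/F,(p[1]-f['cy'])/F,1.])
    M=cv2.Rodrigues(np.array(f['rvec'],float))[0]; t=np.array(f['tvec'],float).ravel()
    d=M.T@d; return -M.T@t,d/np.linalg.norm(d)
def tri(*fp):
    A=np.zeros((3,3));b=np.zeros(3);L=[ray(f,p) for f,p in fp]
    for c,d in L:
        P=np.eye(3)-np.outer(d,d);A+=P;b+=P@c
    x=np.linalg.solve(A,b);return x,[np.linalg.norm((np.eye(3)-np.outer(d,d))@(x-c)) for c,d in L]
def atz(f,p,z):
    c,d=ray(f,p);return c+d*(z-c[2])/d[2]
def proj(f,X):
    F=f['img'].shape[0]/2/np.tan(np.radians(f['vfov'])/2)
    K=np.array([[F,0,f['cx']],[0,F,f['cy']],[0,0,1]])
    return cv2.projectPoints(np.atleast_2d(X).astype(float),np.array(f['rvec'],float),np.array(f['tvec'],float),K,None)[0][:,0]
E
python3 - <<'E'
from h import *
s=env.sense();print(s['position'],s['ee_rot'],s['opening'],env.pinch_z,s['ft_force'])
for n in('scene','side','wrist'):
    f=snap(n,n+'0');print(n,f['vfov'],f['cx'],f['cy'],ray(f,(320,200)),[k for k in f])
a=np.vstack([load('scene0')['img'],load('side0')['img']])
cv2.imwrite('pics/w.png',cv2.resize(load('wrist0')['img'][:,:,::-1],None,fx=1,fy=1))
E
```

```text
pics
[0.17916627 0.65053145 0.40368265] [-1.00952772e-04  1.33959482e-01  9.90986311e-01 -9.89228117e-04] 0.08700678116797828 0.1635 [ 0.18695644 -0.25121797 -0.0457029 ]
scene 50.986113477825775 318.9862542042132 203.0797921316839 (array([ 1.14779186, -0.13938014,  0.82559077]), array([-0.6515058 ,  0.23838552, -0.72021701])) ['img', 'vfov', 'cx', 'cy', 'rvec', 'tvec']
side 52.41425260222621 321.44515017889444 205.04139685459847 (array([0.33127021, 0.65392252, 0.68733749]), array([ 0.20269695, -0.72210711, -0.66141913])) ['img', 'vfov', 'cx', 'cy', 'rvec', 'tvec']
wrist 63.34246025041809 323.2457683605419 198.53105134264078 (array([0.09995189, 0.67264773, 0.38315202]), array([ 0.29150061, -0.09258846, -0.95207918])) ['img', 'vfov', 'cx', 'cy', 'rvec', 'tvec']
```

View pics/scene0.png

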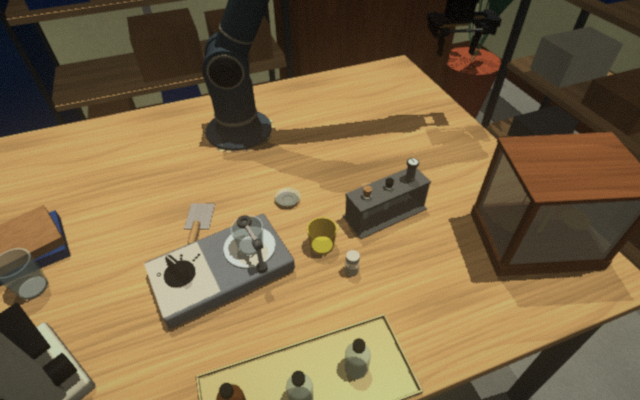

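View pics/side0.png

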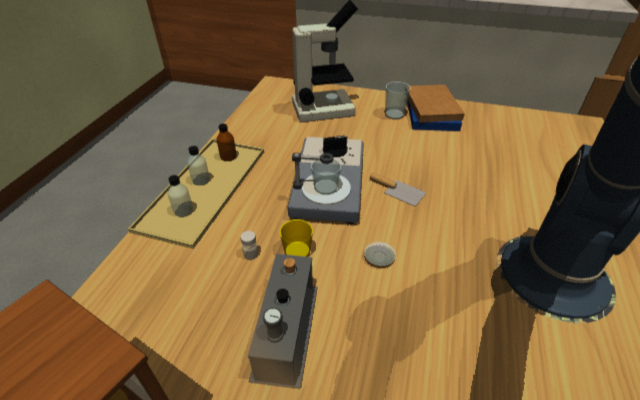

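Scene: thermometer dial (412,162), rack tubes cork (367,190) and black (390,183); eyelet near (243,222), selector (180,268). Side: dial (273,316), eyelet (326,158), selector (336,147). Possible mistakes: tubes for the thermometer (no white dial), the yellow beaker (320,237), and the far glass (18,270). Close crops next.

```bash
python3 - <<'E'
from h import *
def crop(t,x,y,w,h,W,H): return cv2.resize(load(t)['img'][y:y+h,x:x+w,::-1],(W,H),interpolation=cv2.INTER_CUBIC)
a=crop('scene0',340,145,100,75,400,300); b=crop('side0',240,250,100,75,400,300)
c=crop('scene0',150,205,133,100,400,300); d=crop('side0',280,130,100,75,400,300)
cv2.imwrite('pics/c1.png',np.vstack([np.hstack([a,b]),np.hstack([c,d])]))
E
```

```text
(no output)
```

View pics/c1.png

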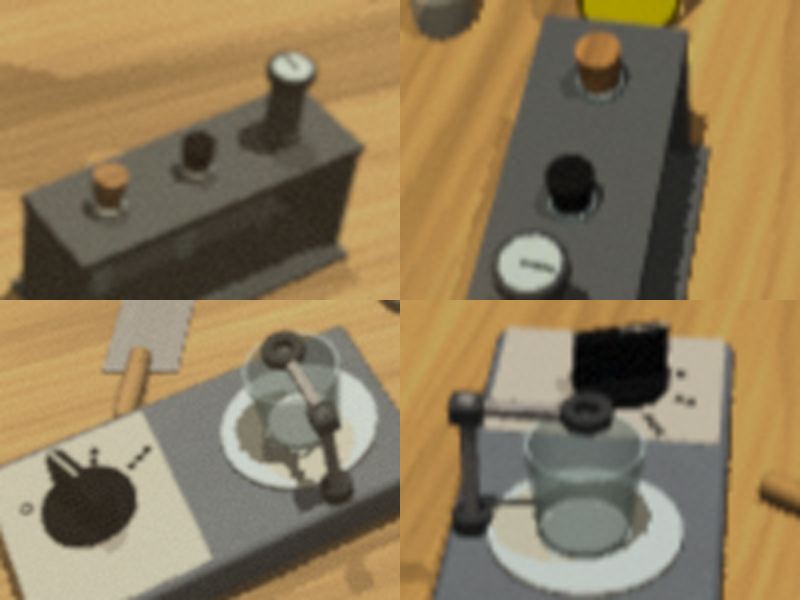

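The crop shows: thermometer dial at scene (413,162), side (272.8,315.5), in the rack end hole. Eyelet top at scene (244.3,220.7), side (326.5,157.2). Selector ring mark at scene (159,274), two dots (181.5,258), three dots (196.5,257).

```bash
python3 - <<'E'
from h import *
a,b=load('scene0'),load('side0')
S=lambda u,v:(a,(150+u/3,205+(v-300)/3)); T=lambda u,v:(b,(280+(u-400)/4,130+(v-300)/4))
r=lambda x:np.round(x,4)
def p(n,*k):
    x,e=tri(*k);print(n,r(x),r(e))
p('dial',(a,(413,162)),(b,(272.8,315.5)))
p('cork',(a,(340+110/4,145+172/4)),(b,(240+198/4,250+44/4)))
p('eyelet',S(283,347),T(586,409))
p('rodtop',S(322,410),T(465,400))
p('ring',S(27,508),T(563,383))
p('two in',S(93,463),T(677,399));p('two out',S(95,452),T(690,401))
p('three mid',S(140,457),T(653,424))
p('bar tip?',S(58,460),T(660,345))
for n,k in [('skirt',S(88,505))]:print(n,r(atz(*k,.059)))
# rack dir
for u,v in[(27,198),(88,262),(362,148),(300,100)]:print('rackcorner',r(atz(a,(340+u/4,145+v/4),.095)))
print('stirrer corners',[r(atz(*S(*q),.05)) for q in((215,555),(345,330))])
print('spat',r(atz(*S(130,400),0.01)),'yellow',r(atz(a,(322,248),0)), 'vial',r(atz(a,(352,270),0)))
E
```

```text
dial [0.4953 0.3415 0.148 ] [0.0017 0.0017]
cork [0.5137 0.2126 0.1219] [0.0016 0.0016]
eyelet [ 0.5251 -0.0886  0.1406] [0.0015 0.0015]
rodtop [ 0.5939 -0.0769  0.1425] [0.0008 0.0008]
ring [ 0.5665 -0.2725  0.0561] [0.0302 0.0302]
two in [ 0.5018 -0.2447  0.0463] [0.0016 0.0016]
two out [ 0.4926 -0.2419  0.0479] [0.0021 0.0021]
three mid [ 0.5105 -0.2101  0.048 ] [0.0015 0.0015]
bar tip? [ 0.5176 -0.263   0.0771] [0.0005 0.0005]
skirt [ 0.5508 -0.2507  0.059 ]
rackcorner [0.4932 0.17   0.095 ]
rackcorner [0.555  0.1826 0.095 ]
rackcorner [0.5289 0.3831 0.095 ]
rackcorner [0.4754 0.3694 0.095 ]
stirrer corners [array([ 0.6197, -0.173 ,  0.05  ]), array([ 0.445 , -0.0285,  0.05  ])]
spat [ 0.4195 -0.2108  0.01  ] yellow [0.5563 0.0804 0.    ] vial [0.6423 0.1232 0.    ]
```

```bash
python3 -m pendant '[[[0,-3.87,-2.14,0,0],[0,-3.87,-2.14,0,0],[0,-3.87,-2.14,0,0],[0,-3.87,-2.14,0,0],[0,-3.87,-2.14,0,0]]]'
python3 -m pendant '[[[0,-3.87,-2.14,0,0],[0,-3.87,-2.14,0,0],[0,-3.87,-2.14,0,0],[0,-3.87,-2.14,0,0],[0,-3.87,-2.14,0,0]]]'
python3 -m pendant '[[[0,0,0,0,0.145],[0,0,0,0,0.145],[0,0,0,0,0.145],[0,0,0,0,0.145]]]'
python3 -m pendant '[[[0,0,0,0,0.145],[0,0,0,0,0.145],[0,0,0,0,0.145],[0,0,0,0,0.145],[0,0,0,0,0]]]'
python3 - <<'E'
from h import *
f=snap('wrist','w1');s=env.sense();print(s['position'],R.from_quat(s['ee_rot'],scalar_first=True).as_matrix(),s['qpos'])
print(proj(f,[[.4953,.3415,.148],[.496,.341,.095]]))
E
```

```text
time: 0.65
position: [0.3384, 0.4947, 0.4046]
ee_rot: [-0.0, 0.134, 0.991, -0.0]
ft_force: [0.7, 0.2, -0.1]
opening: 0.0868
finger_force: 0.0
time: 1.15
position: [0.4965, 0.3402, 0.4046]
ee_rot: [-0.0, 0.134, 0.991, -0.0]
ft_force: [0.7, 0.3, -0.1]
opening: 0.0871
finger_force: 0.0
time: 1.55
position: [0.4955, 0.3415, 0.4044]
ee_rot: [-0.0, 0.415, 0.91, -0.0]
ft_force: [0.2, -0.2, 0.2]
opening: 0.0873
finger_force: 0.0
time: 2.05
position: [0.4953, 0.3418, 0.4044]
ee_rot: [0.0, 0.655, 0.756, -0.0]
ft_force: [0.9, -0.0, -0.1]
opening: 0.087
finger_force: 0.0
[0.4952999  0.34179822 0.40445552] [[-1.44638812e-01  9.89484448e-01 -3.75290264e-04]
 [ 9.89484432e-01  1.44638629e-01 -4.74848895e-04]
 [-4.15574128e-04 -4.40025454e-04 -9.99999817e-01]] [-0.913868    0.35483774  0.31347445  1.73067442 -0.12186525  1.0757524
 -0.41544673]
[[322.00949673 209.21310627]
 [322.88706763 190.77100847]]
```

View pics/w1.png

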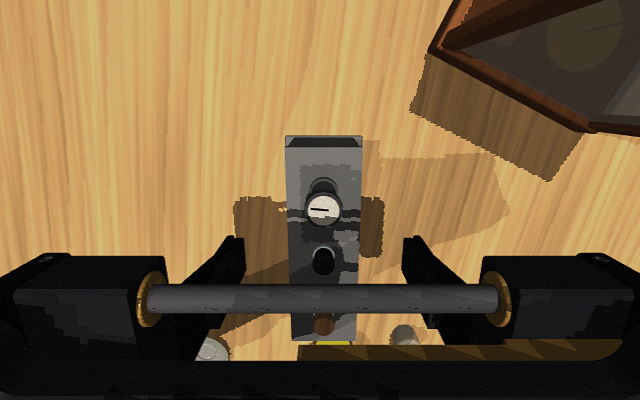

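The wrist view shows the dial at (324,210), within 2 px of the prediction, and the fingers straddle the rack's short axis with the tubes clear. Descend and grip.

```bash
python3 -m pendant '[[[0,0,0,2.5,0],[0,0,0,2.5,0],[0,0,0,2.5,0],[0,0,0,2.5,0],[0,0,0,1.6,0]]]'
python3 -m pendant '[[[0.3,0,0,0,0],[0.5,0,0,0,0],[0.6,0,0,0,0],[0.7,0,0,0,0],[0.8,0,0,0,0]]]'
python3 -m pendant '[[[1,0,0,0,0],[1,0,0,0,0],[1,0,0,0,0],[1,0,0,0,0],[1,0,0,0,0]]]'
```

```text
time: 2.6
position: [0.4949, 0.3414, 0.2867]
ee_rot: [-0.0, 0.654, 0.757, -0.001]
ft_force: [-0.3, 0.2, 0.0]
opening: 0.0868
finger_force: 0.0
time: 3.1
position: [0.4957, 0.3418, 0.2897]
ee_rot: [0.0, 0.655, 0.756, 0.001]
ft_force: [-0.2, 0.2, -0.9]
opening: 0.0549
finger_force: 0.0
time: 3.6
position: [0.4955, 0.3417, 0.2888]
ee_rot: [-0.0, 0.655, 0.755, 0.0]
ft_force: [-0.2, -0.4, 0.6]
opening: 0.0288
finger_force: 30.0
```

```bash
python3 -m pendant '[[[1,0,0,0,0],[1,0,0,0,0],[1,0,0,0,0]]]'; python3 - <<'E'
from h import *
snap('wrist','w2');f=load('w2');g=snap('side','s2')
print(proj(f,[.4953,.3415,.15]),proj(g,[.4953,.3415,.14]))
cv2.imwrite('pics/c2.png',np.hstack([cv2.resize(f['img'][150:350,220:420,::-1],(400,400),interpolation=2),cv2.resize(g['img'][240:360,210:330,::-1],(400,400),interpolation=2)]))
E
```

```text
time: 3.9
position: [0.4955, 0.3417, 0.2888]
ee_rot: [-0.0, 0.655, 0.755, 0.0]
ft_force: [-0.9, -0.3, 0.8]
opening: 0.0287
finger_force: 30.0
[[320.49127379 301.48190411]] [[272.25519493 318.97982979]]
```

View pics/c2.png

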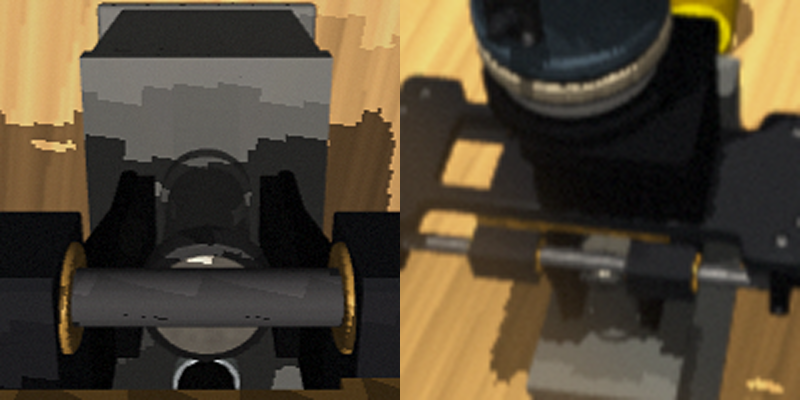

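The fingers stopped at 28.7 mm: the pads' upper ends are catching the dial rim instead of the 22 mm handle. Open a little, lower 3–4 mm and regrip.

```bash
python3 -m pendant '[[[0.5,0,0,0,0],[0.5,0,0,0,0],[0.5,0,0,0,0],[0.5,0,0,0,0]]]'
python3 -m pendant '[[[0.5,0,0,0.15,0],[0.5,0,0,0.1,0],[0.5,0,0,0.1,0],[0.5,0,0,0,0]]]'
python3 -m pendant '[[[1,0,0,0,0],[1,0,0,0,0],[1,0,0,0,0],[1,0,0,0,0],[1,0,0,0,0]]]'
python3 -m pendant '[[[1,0,0,0,0],[1,0,0,0,0]]]'
```

```text
time: 4.4
position: [0.4955, 0.3417, 0.2887]
ee_rot: [0.0, 0.655, 0.755, -0.0]
ft_force: [-0.4, 0.6, -0.7]
opening: 0.0425
finger_force: 0.0
time: 4.8
position: [0.4954, 0.3417, 0.285]
ee_rot: [-0.0, 0.655, 0.755, -0.0]
ft_force: [0.2, 0.0, -0.2]
opening: 0.0438
finger_force: 0.0
time: 5.3
position: [0.4955, 0.3417, 0.2853]
ee_rot: [-0.0, 0.655, 0.755, 0.0]
ft_force: [0.9, -0.2, 0.8]
opening: 0.0283
finger_force: 30.0
time: 5.5
position: [0.4955, 0.3417, 0.2853]
ee_rot: [-0.0, 0.655, 0.755, 0.0]
ft_force: [0.3, 0.0, 1.0]
opening: 0.0288
finger_force: 30.0
```

```bash
python3 -m pendant '[[[1,0,0,-0.5,0],[1,0,0,-1,0],[1,0,0,-2,0],[1,0,0,-2.5,0],[1,0,0,-2.5,0]]]'
python3 -m pendant '[[[1,0,0,-2.5,0],[1,0,0,-2.5,0],[1,0,0,-2.5,0],[1,0,0,-0.5,0],[1,0,0,0,0]]]'
python3 - <<'E'
from h import *
g=snap('side','s3');f=snap('scene','sc3')
print(env.sense()['position'])
cs=[]
for k in(g,f):
    u,v=proj(k,[.4955,.3417,.22])[0].astype(int);print(u,v)
    x0,y0=max(u-60,0),max(v-70,0);print(x0,y0)
    cs.append(cv2.resize(k['img'][y0:y0+140,x0:x0+100,::-1],(400,560),interpolation=2))
cv2.imwrite('pics/c3.png',np.hstack(cs))
E
```

```text
time: 6.0
position: [0.4954, 0.3416, 0.3717]
ee_rot: [-0.0, 0.655, 0.755, 0.0]
ft_force: [0.2, 1.1, -1.8]
opening: 0.0288
finger_force: 30.0
time: 6.5
position: [0.4955, 0.3415, 0.4512]
ee_rot: [0.0, 0.655, 0.755, 0.001]
ft_force: [-0.2, -0.5, -0.7]
opening: 0.0287
finger_force: 30.0
[0.495084   0.34151666 0.44902616]
267 287
207 217
417 138
357 68
```

View pics/c3.png

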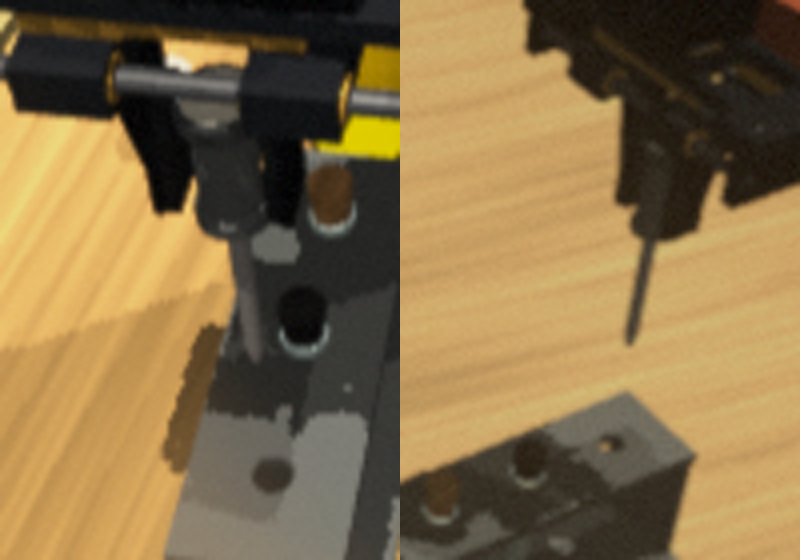

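```bash
python3 - <<'E'
from h import *
a,b=load('sc3'),load('s3');r=lambda x:np.round(x,4)
t,e=tri((a,(414.2,153.6)),(b,(270.7,306.4)));print('tip',r(t),r(e))
c,e=tri((a,(420.8,126.5)),(b,(265,273.5)));print('stem top',r(c),r(e),'dir',r((c-t)/np.linalg.norm(c-t)))
# what a vertical one would look like
for x in ([.4953,.3415,.171],[.4953,.3415,.256]):print(r(proj(a,x)),r(proj(b,x)))
E
```

```text
tip [0.4951 0.3418 0.1737] [0.0004 0.0004]
stem top [0.4959 0.3441 0.2532] [0.0009 0.0009] dir [0.009  0.0292 0.9995]
[[413.7797 154.4729]] [[270.5798 307.3952]]
[[419.4865 125.4289]] [[265.3302 271.0967]]
```

```bash
python3 -m pendant '[[[1,-2,-0.16,0,0],[1,-4,-0.3,0,0],[1,-4.5,-0.34,0,0],[1,-4.5,-0.34,0,0],[1,-4.5,-0.34,0,0]]]'
python3 -m pendant '[[[1,-4.5,-0.34,0,0],[1,-4.5,-0.34,0,0],[1,-4.5,-0.34,0,0],[1,-4.5,-0.34,0,0],[1,-3.5,-0.26,0,0]]]'
python3 -m pendant '[[[1,-2,-0.15,0,0],[1,0,0,0,0],[1,0,0,0,0],[1,0,0,0,0]]]'
python3 - <<'E'
from h import *
g=snap('side','s4');f=snap('scene','sc4');w=snap('wrist','w4')
s=env.sense();print(s['position'],s['qpos'])
cs=[]
for k,n in((g,'side'),(f,'scene')):
    print(proj(k,s['position']-[0,0,.276]));u,v=proj(k,[.5251,-.0886,.165])[0].astype(int)
    x0,y0=max(u-30,0),max(v-40,0);print(n,x0,y0)
    cs.append(cv2.resize(k['img'][y0:y0+80,x0:x0+60,::-1],(390,520),interpolation=2))
cv2.imwrite('pics/c4.png',np.hstack(cs))
E
```

```text
time: 7.1
position: [0.5079, 0.1434, 0.449]
ee_rot: [-0.0, 0.656, 0.755, -0.001]
ft_force: [0.8, -0.7, -1.1]
opening: 0.0284
finger_force: 30.0
time: 7.6
position: [0.5214, -0.0728, 0.4493]
ee_rot: [-0.0, 0.657, 0.754, -0.001]
ft_force: [1.0, 0.9, -0.7]
opening: 0.0286
finger_force: 30.0
time: 8.0
position: [0.524, -0.0875, 0.4496]
ee_rot: [-0.001, 0.654, 0.756, -0.0]
ft_force: [-0.7, -0.6, -0.3]
opening: 0.0286
finger_force: 30.0
[ 0.52422213 -0.08738329  0.44998998] [-0.38869473  0.20536023  0.56236686  1.84045861 -0.120849    1.13008245
  0.36028547]
[[326.39733049 145.85989429]]
side 296 108
[[242.02855376 209.39381061]]
scene 212 172
```

View pics/c4.png

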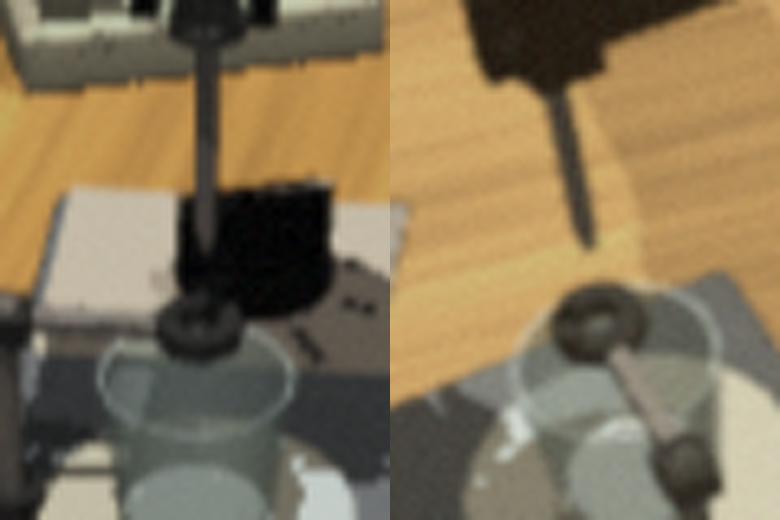

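```bash
python3 - <<'E'
from h import *
a,b=load('sc4'),load('s4');r=lambda x:np.round(x,4)
t,e=tri((a,(242.6,209.8)),(b,(327.7,146.8)));print('tip',r(t),r(e))
c,e=tri((a,(244.3,220.6)),(b,(326.9,157.2)));print('eyelet',r(c),r(e))
st,e=tri((a,(212+(556-390)/6.5,172+95/6.5)),(b,(296+207/6.5,108+45/6.5)));print('stemtop',r(st),r(e))
d=c-t;print('delta',r(d),'tool xy cm',-.1446*d[0]*100+.9895*d[1]*100,.9895*d[0]*100+.1446*d[1]*100)
for k in(a,b):print([r(atz(k,p,.145)) for p in ([(244.3,220.6)] if k is a else [(326.9,157.2)])])
E
```

```text
tip [ 0.5219 -0.0869  0.1713] [0.0011 0.0011]
eyelet [ 0.5245 -0.0888  0.1405] [0.0018 0.0018]
stemtop [ 0.5255 -0.0892  0.2474] [0.0044 0.0044]
delta [ 0.0026 -0.0019 -0.0308] tool xy cm -0.22414423419180038 0.22650040995986379
[array([ 0.5305, -0.0882,  0.145 ])]
[array([ 0.5221, -0.085 ,  0.145 ])]
```

```bash
python3 -m pendant '[[[1,-0.22,0.23,0,0],[1,0,0,0.8,0],[1,0,0,0.8,0],[1,0,0,0.6,0],[1,0,0,0,0]]]'
python3 -m pendant '[[[1,0,0,0,0],[1,0,0,0,0]]]'
python3 - <<'E'
from h import *
g=snap('side','s5');f=snap('scene','sc5');w=snap('wrist','w5')
s=env.sense();print(s['position'],proj(w,s['position']-[0,0,.3]))
cs=[cv2.resize(k['img'][y:y+40,x:x+40,::-1],(400,400),interpolation=2) for k,x,y in((g,306,133),(f,224,195))]
cv2.imwrite('pics/c5.png',np.hstack(cs))
E
```

```text
time: 8.65
position: [0.5264, -0.0903, 0.4268]
ee_rot: [-0.001, 0.655, 0.755, -0.001]
ft_force: [-0.5, -0.2, 0.1]
opening: 0.0289
finger_force: 30.0
time: 8.85
position: [0.5269, -0.0905, 0.4284]
ee_rot: [0.0, 0.655, 0.755, 0.0]
ft_force: [0.1, -0.1, -1.0]
opening: 0.029
finger_force: 30.0
[ 0.5268433  -0.09048905  0.42850834] [[321.85923413 192.90458585]]
```

View pics/c5.png

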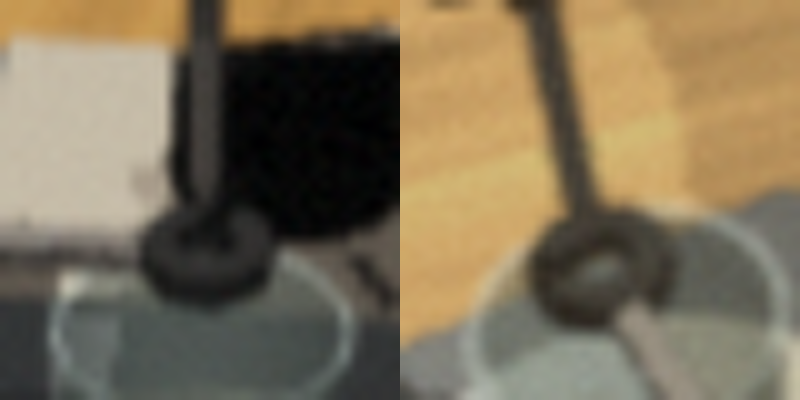

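The stem axis extends to the eyelet centre within 1 mm in both views (side x 206 against ring 207; scene 597 against 600). Lower slowly.

```bash
python3 -m pendant '[[[1,0,0,0.4,0],[1,0,0,0.5,0],[1,0,0,0.6,0],[1,0,0,0.5,0],[1,0,0,0,0]]]'
python3 -m pendant '[[[1,0,0,0.8,0],[1,0,0,1,0],[1,0,0,1.2,0],[1,0,0,1.2,0],[1,0,0,1,0]]]'
python3 -m pendant '[[[1,0,0,0.5,0],[1,0,0,0.5,0],[1,0,0,0.3,0],[1,0,0,0,0]]]'
python3 - <<'E'
from h import *
g=snap('side','s6');f=snap('scene','sc6');
s=env.sense();print(s['position'])
cs=[cv2.resize(k['img'][y:y+60,x:x+60,::-1],(400,400),interpolation=2) for k,x,y in((g,296,118),(f,214,180))]
cv2.imwrite('pics/c6.png',np.hstack(cs))
E
```

```text
time: 9.5
position: [0.5265, -0.0903, 0.4071]
ee_rot: [-0.001, 0.655, 0.755, -0.001]
ft_force: [0.4, 0.5, -1.6]
opening: 0.0288
finger_force: 30.0
time: 10.0
position: [0.5265, -0.0903, 0.3547]
ee_rot: [-0.001, 0.655, 0.755, -0.0]
ft_force: [0.6, 0.4, -0.8]
opening: 0.0283
finger_force: 30.0
time: 10.4
position: [0.5268, -0.0904, 0.343]
ee_rot: [-0.0, 0.655, 0.755, -0.0]
ft_force: [-0.3, 0.4, -0.3]
opening: 0.0286
finger_force: 30.0
[ 0.52690874 -0.09050317  0.34349384]
```

View pics/c6.png

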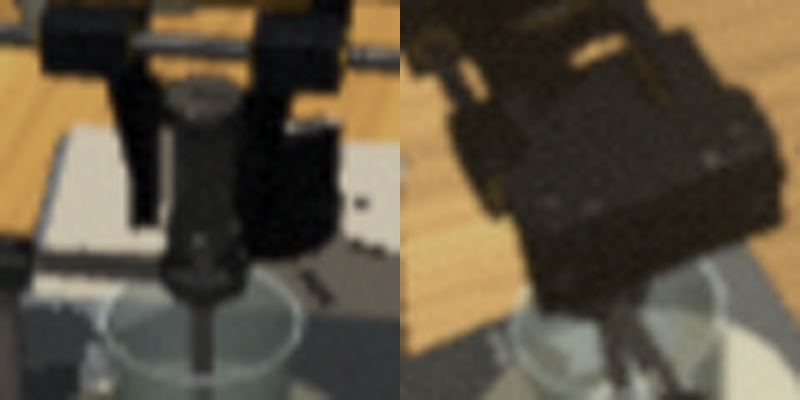

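The stem is through the eyelet with no side force, and the collar is about 7 mm above the face. Go on until contact.

```bash
python3 -m pendant '[[[1,0,0,0.2,0],[1,0,0,0.15,0],[1,0,0,0.1,0],[1,0,0,0,0]]]'
python3 -m pendant '[[[1,0,0,0.1,0],[1,0,0,0.1,0],[1,0,0,0,0]]]'
python3 -m pendant '[[[1,0,0,0.1,0],[1,0,0,0,0]]]'
```

```text
time: 10.9
position: [0.5267, -0.0904, 0.3386]
ee_rot: [-0.0, 0.655, 0.756, -0.0]
ft_force: [-0.5, -0.3, -1.0]
opening: 0.0289
finger_force: 30.0
time: 11.2
position: [0.5267, -0.0904, 0.3366]
ee_rot: [-0.0, 0.655, 0.755, -0.0]
ft_force: [0.5, 0.2, -1.9]
opening: 0.0285
finger_force: 30.0
time: 11.4
position: [0.5267, -0.0904, 0.3356]
ee_rot: [-0.0, 0.655, 0.755, -0.0]
ft_force: [0.9, 1.0, -2.1]
opening: 0.0285
finger_force: 30.0
```

```bash
python3 -m pendant '[[[1,0,0,0.05,0],[1,0,0,0,0]]]'
python3 -m pendant '[[[1,0,0,0.05,0],[1,0,0,0,0]]]'
```

```text
time: 11.6
position: [0.5268, -0.0905, 0.3353]
ee_rot: [0.0, 0.655, 0.755, 0.0]
ft_force: [0.3, 0.8, -1.0]
opening: 0.0287
finger_force: 30.0
time: 11.8
position: [0.5268, -0.0906, 0.3352]
ee_rot: [0.0, 0.655, 0.755, 0.0]
ft_force: [-1.7, -0.0, 4.3]
opening: 0.0285
finger_force: 30.0
```

Contact (+4.3 N). Release and rise.

```bash
python3 -m pendant '[[[0.64,0,0,0,0],[0.6,0,0,0,0],[0.55,0,0,0,0],[0.5,0,0,0,0],[0.4,0,0,0,0]]]'
python3 -m pendant '[[[0.2,0,0,0,0],[0.1,0,0,0,0],[0,0,0,0,0],[0,0,0,0,0],[0,0,0,0,0]]]'
python3 -m pendant '[[[0,0,0,-0.5,0],[0,0,0,-1,0],[0,0,0,-2,0],[0,0,0,-3,0],[0,0,0,-3,0]]]'
python3 -m pendant '[[[0,0,0,-2,0],[0,0,0,0,0]]]'
python3 - <<'E'
from h import *
g=snap('side','s7');f=snap('scene','sc7');w=snap('wrist','w7');s=env.sense();print(s['position'],s['qpos'])
cs=[cv2.resize(k['img'][y:y+75,x:x+75,::-1],(400,400),interpolation=2) for k,x,y in((g,286,100),(f,205,160))]
cv2.imwrite('pics/c7.png',np.hstack(cs))
E
```

```text
time: 12.3
position: [0.5268, -0.0904, 0.3345]
ee_rot: [-0.0, 0.655, 0.756, -0.0]
ft_force: [0.5, -0.2, 0.1]
opening: 0.0449
finger_force: 0.0
time: 12.8
position: [0.5268, -0.0904, 0.3347]
ee_rot: [-0.0, 0.655, 0.755, 0.0]
ft_force: [0.5, -0.0, 0.3]
opening: 0.0827
finger_force: 0.0
time: 13.3
position: [0.5266, -0.0906, 0.4314]
ee_rot: [0.0, 0.655, 0.755, 0.0]
ft_force: [0.3, 0.1, 0.1]
opening: 0.0869
finger_force: 0.0
time: 13.5
position: [0.5274, -0.0911, 0.4536]
ee_rot: [0.003, 0.655, 0.755, 0.003]
ft_force: [-0.1, -0.2, 0.0]
opening: 0.0872
finger_force: 0.0
[ 0.52640332 -0.09034241  0.44921029] [-0.38544815  0.21179352  0.56723717  1.83597145 -0.12534165  1.1302991
  0.36743105]
```

View pics/c7.png

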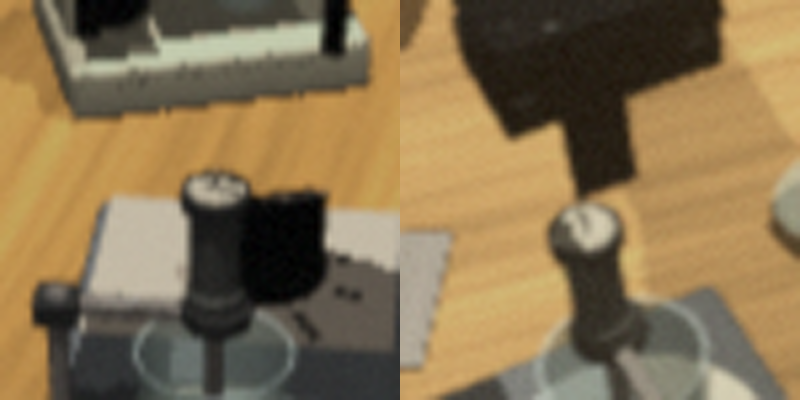

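The thermometer sits upright in the eyelet: collar at side (216,318) in the crop, dial at (214,188). Next is the selector, after a clearance check on the microscope.

```bash
python3 - <<'E'
from h import *
a,b=load('scene0'),load('side0')
print(tri((a,(92,383)),(b,(354,112))), atz(b,(298,118),0),atz(b,(345,84),0),atz(b,(350,10),.25))
E
python3 -m pendant '[[[0,-4.02,-0.12,0,0],[0,-4.02,-0.12,0,0],[0,-4.02,-0.12,0,0],[0,-4.02,-0.12,0,0]]]'
python3 -m pendant '[[[0,0,0,0,0.145],[0,0,0,0,0.145],[0,0,0,0,0.145],[0,0,0,0,0.145],[0,0,0,0,0.145]]]'
python3 -m pendant '[[[0,0,0,0,0.145],[0,0,0,0,0.145],[0,0,0,0,0.145],[0,0,0,0,0.15],[0,0,0,0,0]]]'
python3 - <<'E'
from h import *
w=snap('wrist','w8');s=env.sense();print(s['position'],R.from_quat(s['ee_rot'],scalar_first=True).as_matrix()[:,:2].round(3).tolist(),s['qpos'])
print(proj(w,[[.545,-.25,.093],[.545,-.25,.059]]),ray(w,(320,200)))
g=cv2.cvtColor(w['img'],cv2.COLOR_RGB2GRAY)
# coarse text map
q=cv2.resize(g[100:280,230:430],(50,30),interpolation=cv2.INTER_AREA)
for r in q:print(''.join('#' if v<35 else '+' if v<80 else '.' if v<140 else ' ' for v in r))
E
```

```text
(array([ 0.60471824, -0.51667045, -0.03665783]), [np.float64(0.07653299354043605), np.float64(0.07653299354043602)]) [ 0.72224236 -0.47158022  0.        ] [ 0.62888374 -0.75706054  0.        ] [ 0.63096392 -0.79764504  0.25      ]
time: 14.05
position: [0.5446, -0.2515, 0.4482]
ee_rot: [-0.001, 0.655, 0.756, -0.001]
ft_force: [0.2, 0.9, 0.3]
opening: 0.0871
finger_force: 0.0
time: 14.55
position: [0.5445, -0.2501, 0.4481]
ee_rot: [-0.001, 0.882, 0.471, -0.001]
ft_force: [0.9, 0.0, -0.3]
opening: 0.0873
finger_force: 0.0
time: 15.05
position: [0.5448, -0.2498, 0.4481]
ee_rot: [-0.0, 0.98, 0.2, -0.002]
ft_force: [0.5, 0.9, -0.2]
opening: 0.0871
finger_force: 0.0
[ 0.54476932 -0.24986681  0.44837038] [[0.919, 0.395], [0.395, -0.919], [-0.002, -0.001]] [-0.31486877  0.41654019  0.92900854  1.70352682 -0.35322751  1.20348449
 -0.46184404]
[[323.32227671 178.12385518]
 [323.32805735 171.00166731]] (array([ 0.62189961, -0.21720921,  0.42724357]), array([-0.28677604, -0.11120384, -0.95152152]))
.............                      ....... .      
 ............                              .   
[... 731 characters left out ...]
     ....+#+#.............+..........
........         ......+.+........................
    ....           ...........................+...
                   ...............................
         .+.      ......... ......................
       .. .+         .............................
.     .   .          .......+++...............++..
###. .   .        .........................#####+.
###+   .       ............................######.
###+  .     .............................  #######
####.     ...........................      #######
####   ...........................         #######
#### ..........................            #######
###+.........................              .######
```

The numeric map puts the skirt at about (322,169), against a prediction of (323,171). The bar lies along the image vertical, pointing down. Refine axis and angles in code.

```bash
python3 - <<'E'
from h import *
w=load('w8');g=cv2.cvtColor(w['img'],cv2.COLOR_RGB2GRAY).astype(np.float32)
def rect(z,c,h=.06,n=240):
    k=(np.arange(n)-n/2+.5)/n*2*h
    X,Y=np.meshgrid(c[0]+k,c[1]-k);P=proj(w,np.stack([X.ravel(),Y.ravel(),0*X.ravel()+z],1)).astype(np.float32)
    return cv2.remap(g,P[:,0].reshape(n,n),P[:,1].reshape(n,n),cv2.INTER_LINEAR),X,Y
c=np.array([.545,-.25])
r,X,Y=rect(.059,c); m=(r<38).astype(np.uint8)
n,l,st,ce=cv2.connectedComponentsWithStats(m);i=1+st[1:,4].argmax()
cnt=max(cv2.findContours((l==i).astype(np.uint8),0,1)[0],key=cv2.contourArea);(u,v),rad=cv2.minEnclosingCircle(cnt)
print('skirt circ',c+np.array([u-119.5,119.5-v])*.0005,'rad',rad*.0005,'area r',np.sqrt(st[i,4]/np.pi)*.0005)
r5,X,Y=rect(.05,c,.065,260)
for ax in ([.545,-.25],):
    rr=np.hypot(X-ax[0],Y-ax[1]);th=np.degrees(np.arctan2(Y-ax[1],X-ax[0]))%360
    for a in range(90,300,4):
        k=(abs((th-a+180)%360-180)<2)
        print(a,[int(r5[k&(abs(rr-q)<.0015)].mean()) for q in(.040,.043,.046,.049,.052,.055)],end='; ' if a%8 else '\n')
r9,X,Y=rect(.093,c,.045,90)
print()
for row in r9[::3]:print(''.join('#' if v<22 else '+' if v<35 else '.' if v<60 else ' ' for v in row[::2]))
E
```

```text
skirt circ [ 0.5415  -0.25425] rad 0.03880162811279297 area r 0.03292784611561371
90 [215, 215, 215, 214, 215, 215]; 94 [214, 214, 214, 214, 214, 214]; 98 [215, 215, 214, 215, 214, 215]; 102 [214, 215, 215, 215, 215, 215]; 106 [214, 214, 214, 215, 215, 214]; 110 [214, 214, 214, 214, 214, 214]; 114 [214, 214, 214, 214, 214, 214]; 118 [214, 214, 214, 214, 214, 214]; 122 [215, 215, 214, 214, 214, 214]; 126 [198, 148, 205, 200, 166, 212]; 130 [114, 21, 133, 98, 23, 141]; 134 [155, 90, 185, 186, 134, 204]; 138 [216, 216, 214, 215, 215, 214]; 142 [214, 214, 215, 214, 213, 214]; 146 [214, 214, 214, 214, 214, 214]; 150 [214, 214, 214, 214, 214, 214]; 154 [215, 214, 214, 214, 214, 213]; 158 [214, 214, 214, 214, 213, 214]; 162 [213, 214, 214, 214, 214, 214]; 166 [187, 176, 205, 215, 196, 207]; 170 [90, 14, 89, 162, 27, 94]; 174 [100, 34, 57, 134, 64, 148]; 178 [113, 111, 113, 113, 112, 129]; 182 [113, 112, 113, 113, 113, 112]; 186 [112, 112, 112, 112, 112, 112]; 190 [111, 113, 112, 112, 112, 111]; 194 [110, 112, 112, 112, 112, 111]; 198 [44, 99, 112, 112, 111, 111]; 202 [9, 37, 109, 112, 111, 
[... 1460 characters left out ...]
 ##############+++++++++#####+.   
           .###############+++++########++   
           .#########. #####+########++++#   
            #######    #############+++++    
          .#####.   .############+++++++#    
         +###.   .#############++++++++++    
         #+   .###############+++++++++#     
            ##################++++++++#      
         .#####+###############++++#+.       
                 ##############+++##         
                   +#############+           
                       .+##++..              
                                             
                  ...                        
                  .  #                       
                  ...
```

Marks seen from the axis: ring 250°, two dots 171.5°, three dots 131° (40° spacing). The bar points at about 209°, so it stands at one dot, and a 0.7 rad clockwise turn is needed. Align by −0.12 rad and descend.

```bash
python3 -m pendant '[[[0,0,0,3,-0.12],[0,0,0,4.5,0],[0,0,0,4.5,0],[0,0,0,3.5,0],[0,0,0,2,0]]]'
python3 -m pendant '[[[0.2,0,0,1,0],[0.3,0,0,1,0],[0.4,0,0,0.8,0],[0.5,0,0,0,0],[0.5,0,0,0,0]]]'
python3 -m pendant '[[[1,0,0,0,0],[1,0,0,0,0],[1,0,0,0,0],[1,0,0,0,0],[1,0,0,0,0]]]'
python3 -m pendant '[[[1,0,0,0,0],[1,0,0,0,0],[1,0,0,0,0],[1,0,0,0,0],[1,0,0,0,0]]]'
```

```text
time: 15.6
position: [0.5437, -0.2494, 0.271]
ee_rot: [-0.002, 0.966, 0.26, -0.002]
ft_force: [0.4, 0.1, 0.2]
opening: 0.0872
finger_force: 0.0
time: 16.1
position: [0.545, -0.2505, 0.2473]
ee_rot: [0.0, 0.966, 0.259, 0.001]
ft_force: [-0.7, 0.4, -0.2]
opening: 0.0548
finger_force: 0.0
time: 16.6
position: [0.545, -0.2505, 0.2469]
ee_rot: [0.001, 0.966, 0.258, 0.0]
ft_force: [0.7, 1.2, -2.9]
opening: 0.0161
finger_force: 30.0
time: 17.1
position: [0.545, -0.2505, 0.2468]
ee_rot: [0.0, 0.966, 0.258, 0.0]
ft_force: [2.1, -2.2, -0.5]
opening: 0.0156
finger_force: 30.0
```

Gripped (15.6 mm, small forces). Turn 0.7 rad clockwise.

```bash
python3 -m pendant '[[[1,0,0,0,0.14],[1,0,0,0,0.14],[1,0,0,0,0.14],[1,0,0,0,0.14],[1,0,0,0,0.14]]]'
python3 -m pendant '[[[1,0,0,0,0],[1,0,0,0,0],[1,0,0,0,0]]]'
python3 -c "
from h import *
s=env.sense();m=R.from_quat(s['ee_rot'],scalar_first=True).as_matrix();print(np.degrees(np.arctan2(-m[1,0],-m[0,0]))%360,s['ft_torque'],s['qpos'])"
```

```text
time: 17.6
position: [0.545, -0.251, 0.2469]
ee_rot: [0.001, 0.996, -0.092, 0.001]
ft_force: [2.4, -4.6, -3.7]
opening: 0.0157
finger_force: 30.0
time: 17.9
position: [0.545, -0.2511, 0.2469]
ee_rot: [0.001, 0.996, -0.088, 0.001]
ft_force: [3.1, -5.0, -2.3]
opening: 0.0156
finger_force: 30.0
169.9590607944567 [-1.06856595 -0.43904866 -0.00649513] [-0.26546613  0.70199797  0.90852756  1.8950987  -0.70585102  0.89953305
 -0.7506305 ]
```

```bash
python3 -m pendant '[[[0.7,0,0,0,0],[0.6,0,0,0,0],[0.4,0,0,0,0],[0.2,0,0,0,0],[0,0,0,0,0]]]'
python3 -m pendant '[[[0,0,0,0,0],[0,0,0,0,0],[0,0,0,0,0],[0,0,0,-1,0],[0,0,0,-2,0]]]'
python3 -m pendant '[[[0,0,0,-4,0],[0,0,0,-4,0],[0,0,0,-4,0],[0,0,0,-4,0],[0,0,0,-1,0]]]'
python3 -m pendant '[[[0,0,0,0,0],[0,0,0,0,0],[0,0,0,0,0]]]'
python3 - <<'E'
from h import *
w=snap('wrist','w9');s=env.sense();print(s['position'],s['ft_force'])
g=cv2.cvtColor(w['img'],cv2.COLOR_RGB2GRAY).astype(np.float32)
c=[.545,-.25];k=np.arange(-44.5,45)/1000;X,Y=np.meshgrid(c[0]+k,c[1]-k)
P=proj(w,np.stack([X.ravel(),Y.ravel(),0*X.ravel()+.093],1)).astype(np.float32)
r9=cv2.remap(g,P[:,0].reshape(90,90),P[:,1].reshape(90,90),1)
for row in r9[::3]:print(''.join('#' if v<22 else '+' if v<35 else '.' if v<60 else ' ' for v in row[::2]))
# thermometer, before/after
for n,t in(('side','s7'),('scene','sc7')):
    o=load(t)['img'];f=snap(n,n+'9')['img'];u,v=proj(load(t),[.5265,-.09,.17])[0].astype(int)
    d=cv2.absdiff(o,f)[v-12:v+14,u-8:u+9].mean();print(n,'diff',d)
E
```

```text
time: 18.4
position: [0.5447, -0.25, 0.2466]
ee_rot: [-0.0, 0.996, -0.088, -0.0]
ft_force: [0.0, -0.1, -0.1]
opening: 0.0478
finger_force: 0.0
time: 18.9
position: [0.5444, -0.2499, 0.2763]
ee_rot: [-0.0, 0.996, -0.089, -0.001]
ft_force: [0.8, 0.6, 0.4]
opening: 0.0842
finger_force: 0.0
time: 19.4
position: [0.5448, -0.2518, 0.452]
ee_rot: [0.001, 0.996, -0.089, 0.004]
ft_force: [0.3, -0.3, 0.3]
opening: 0.0867
finger_force: 0.0
time: 19.7
position: [0.5446, -0.2497, 0.445]
ee_rot: [-0.001, 0.996, -0.088, -0.002]
ft_force: [-0.9, 1.4, 0.3]
opening: 0.0869
finger_force: 0.0
[ 0.54459181 -0.24984712  0.44505357] [0.01468553 0.03814604 0.22634744]
                                             
          .                                  
         ##                                  
                                             
            ++                               
                                             
              #+         +.#.                
                    .+++........+            
                 .+++++.+..+.......+         
                ####+++++..+.....
[... 290 characters left out ...]
         ############+###################   
            ##############################   
            ##############################   
            .############################.   
             ############################    
              ##########################     
         ##    ########################      
                .####################+       
                  .################+         
                     ++#########+            
                                             
                                             
                   ...                       
                  .  +                       
side diff 5.019607843137255
scene diff 12.923076923076923
```

The white line now points at about 171°, the two-dot mark, and the one-dot mark has become visible. Check that the thermometer has not moved, then hand in.

```bash
python3 - <<'E'
from h import *
for t,n in(('s7','side9'),('sc7','scene9')):
    a,b=[cv2.cvtColor(load(q)['img'],cv2.COLOR_RGB2GRAY) for q in(t,n)]
    for z,h in((.201,7),(.17,9)):
        u,v=proj(load(t),[.5265,-.09,z])[0].astype(int)
        m=cv2.matchTemplate(b[v-h-8:v+h+9,u-h-8:u+h+9],a[v-h:v+h+1,u-h:u+h+1],cv2.TM_CCOEFF_NORMED)
        print(n,z,cv2.minMaxLoc(m)[1::2],'(8,8)=unmoved')
E
```

```text
side9 0.201 (0.9555087089538574, (8, 8)) (8,8)=unmoved
side9 0.17 (0.9831190705299377, (8, 8)) (8,8)=unmoved
scene9 0.201 (0.5528987050056458, (8, 9)) (8,8)=unmoved
scene9 0.17 (0.9329869151115417, (8, 8)) (8,8)=unmoved
```

```bash
python3 -c "
from cell import ticket
print(ticket.finish_job())"
```

```text
the job is handed in; nothing more can be done
None
```

The job is handed in; no verdict came back. My last camera checks, without a final look by eye, show the thermometer resting upright in the eyelet, the selector pointing at the two-dot mark and the gripper clear of both.

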